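# Weigh the portion pail on the sprung hand scale

## Robot

A 6-joint arm with a two-finger parallel gripper is mounted at the origin on a cart in front of the work surface, level with it; the furniture and walls round the work are solid. World frame = base frame: x ahead of the robot, y to its left, z up, the work surface at z = 0. Lengths are in mm, angles in degrees, forces in N, time in s.
With the tool pointing down it reaches from about 300 to 750 mm from the base axis. Payload 8.5 kg.
Tool frame: the origin (TCP) lies between the finger pads; the fingertips stand 25 mm ahead of it and the grasp point (between the pads) lies 6 mm ahead of it; z points along the fingers, y is the direction in which the jaws open and shut (so a half turn about z gives the same grasp; the last joint's range is limited). The gripper opens to 85 mm and grips with 20 to 120 N. Pads are 22 mm wide; open, the fingers measure 114 mm over their backs; the gripper's body (76 mm by 85 mm) begins 54 mm behind the grasp point. The pads swing forward as they close: fully open they stand 13 mm farther back than shut.
Start: joints at [64.097, 21.807, 74.336, -0, 83.858, -12.336], TCP at [129.019, 534.635, 256.322] pointing down, gripper open.
Joint ranges: [-178.18, 178.18], [-50.72, 133.34], [12.68, 142.11], [-81.47, 261.47], [9.98, 163.14], [-165.26, 165.26]. Speed limits (degrees/s): [136.94, 136.94, 180, 180, 180, 180].

## Interface

Orientations are given as a 3x3 rotation matrix whose columns are the frame's x, y, z axes.
In Python, from rig import r gives the robot as it stands. The module is installed in compiled form; this text tells all that it offers.
- The arm moves only by the tool jog_arm, never from a script. Its argument "moves" is a list of rows, each an object with "offset": the shift along the tool's x, y, z in m, a list of three; "roll": the turn about the tool's z in rad. A call has 1 to 10 rows; each row shifts and turns the commanded pose from where the row before left it, along the tool's axes as they then stand; what a row does not reach is not made up. A row lasts 1/10 s, in which the tool goes at most 50 mm and 8.59 degrees, less where a joint would pass 70% of its speed; a pose out of reach is approached as far as the arm can. A call is refused whole if a number of a shift passes 0.05 or a number of a turn 0.15, either way. A call with a gripper value outside its range is refused whole. "grip" is the closure in counts, from 0 (fully open) to 255 (shut), set as the call begins (left out, the last holds). The fingers move at their own pace and stop on an object; "force" is the grip in N (left out, the last holds). Time passes only in rows, so rows that do not move let the fingers close. It gives the time, the measured TCP pose, the force and the opening at its end, in the units of the state.
- r.state(): the state, without advancing time (a new reading comes with each control period).
- r.snapshot(name): name is "side" or "top" or "wrist"; returns a dict with "img" (384x512x3 uint8, blue, green, red), "fx", "fy", "cx", "cy" (pixels), "k1" (the pictures are not rectified: a ray, as slopes to the right and down, at radius r is drawn at 1 + k1 r^2 times it, then the intrinsics apply), "R" (3x3) and "t" (3): a world point X has camera coordinates R X + t. Camera axes: x right, y down, z forward; pixel columns grow to the right and rows downward; lengths in mm; the calibration is good to about 2 mm. A picture is of the moment at which its call begins. There is no depth.
- r.finish_job(): hands the job in, once; it reports no verdict.
Trained networks look in the newest picture that a camera, given by its name, has taken for a name from the list of things; names that differ only in an ending like _2 or _b are one class to them, and where a whole thing is asked for, a point or a joint stands for the part that bears it (a point fixed in the world has none). Each returns a list of dicts, best first, with "p" (0 to 1); they miss things now and then, are a little off and sometimes report something else, mostly with a low value. They report only what shows in the picture. A call takes as long as a camera call. They do not tell look-alikes from the thing itself.
- r.search_frame(camera, query): "uv" ([column, row] in pixels, amid what is visible of it).
- r.landmark_of(camera, query): "uv" ([column, row] in pixels: a listed point, or the origin of a listed thing).
The state is a dict: "t": time; "joints": joint angles; "joint_vel": joint speeds; "effort": joint torques, N m; "eef_pos": TCP position; "eef_rot": TCP orientation; "ft_force": force on the tool from outside, world axes, zero at the start; "moment": the same for the moment, N m; "grip_width": finger opening in mm.
Only numpy, scipy, OpenCV 4.12 (cv2) and the standard library are available. Lean on these libraries where they do the work, as an engineer would, in place of code of your own. Each camera call takes 0.05 s, during which the arm holds its last target.

## Task

Take the sprung hand scale off its stand, hook it under the pail's carrying handle and lift gently until the pail hangs still about a centimetre clear of the table for a good second, so its weight can be read. Then set the pail down softly where it stood, unhook the scale and hang it back in its stand. Lift the pail only with the scale, never press or jerk it or raise it by more than a few centimetres, and leave the other things alone.

Things in the scene. Friction and masses are not known exactly. Their poses are not given: they have to be found in the camera images.
- scale_grip (a point): Centre of the black bar grip on top of the hand scale: 16 mm thick (scale's x), 60 mm long (scale's y), 22 mm high; grasp it from above across the 16 mm. Axes: z up, x and y level. Below this point: collar 28 x 76 mm from 32 to 40 mm below, grey housing 26 x 42 mm down to 82 mm below, then the sprung steel hook. Scale with hook weighs 0.19 kg
- hook (a joint): How far the hook is drawn down out of the scale's housing against its spring, m: 0 to 0.05, 260 N/m, lightly damped. A pail hanging free draws it 14 to 33 mm, by its unknown weight
- hook_seat (a point): Where the centre of a 6 mm bar sits in the hook; 124.5 mm below scale_grip undrawn. The hook is a J of 5 mm wire in the scale's x-z plane, open to the scale's -x: back at x = +13 mm, tip at x = -12 mm. Above this point: top of tip 7 mm, housing underside 42 mm (undrawn); so a bar enters best 20 mm above it, from the -x side. Lowest point of hook: 8 mm below
- scale_collar (a point): Middle of the underside of the scale's collar, 40 mm below scale_grip; this face rests on the stand's rails
- stand_seat (a point): Middle between the tops of the fixed stand's two rails, 125 mm over the table. Rails 84 mm long along the stand's x, 52 mm apart inside, 10 mm wide, with 7 mm pins up at x = +-38 mm; base 100 x 104 x 8 mm. The scale hangs between the rails, hook down, collar across them, its x along the stand's x within 0.03 rad; it comes off straight up
- scale: The hand scale without its hook; same axes as scale_grip, origin at scale_collar
- pail_handle (a point): Middle of the top of the pail's stiff handle (centre of a 6 mm round bar), 130 mm above the foot. The arch lies in the pail's y-z plane: nearly level within 12 mm of the middle, then sloping to ears at y = +-47 mm. The bar runs along the pail's y here, so the hook must enter along the pail's x, from either side
- pail_foot (a point): Centre of the pail's underside, on the table at the start (z = 0). Lidded steel pail, 70 mm wide at the foot, 94 mm at the rim, lid top at 80 mm
- pail: The lidded steel pail with its handle, 0.36 to 0.84 kg (unknown), z up, origin at pail_foot
- service_table: The work table, its top at z = 0. Fixed along its back, beyond x = 0.61 m: pans with pitchers 218 mm tall (y from -0.21 to 0.35), a sauce bottle and a tub; carry the scale across in front of them, not on an arc through them. A clear pan, top 110 mm over the table, stands at x 0.42, y -0.10
- tumbler: Bystander: clear tumbler, 66 mm wide, 99 mm tall, origin under its centre
- shaker: Bystander: dark shaker with white top, 41 mm wide, 84 mm tall, origin under its centre
- ramekin: Bystander: small white bowl, 65 mm wide, 37 mm tall, origin under its centre
- tape: Bystander: roll of tape lying flat, 98 mm wide, 24 mm tall, origin under its centre
Mind the look-alikes: they are no part of the job. What is shaped like the pail but turquoise is not meant.

How it is judged (in metres and radians):
On the way, in this order (a step that is already met when the one before it is completed fails the run):
1. the pail hangs still on the hook, 5 to 22 mm clear of the table, for 1 s (height (world z) of pail_foot between 0.005 and 0.022 m and angle between pail's own z axis and vertical below 0.12 rad and contact force between pail and service_table below 0.1 N and distance between hook_seat and pail_handle below 0.012 m and linear speed of pail below 0.03 m/s), for 1 s.
2. the pail stands on the table again and the hook is free of its handle (height (world z) of pail_foot below 0.003 m and angle between pail's own z axis and vertical below 0.05 rad and contact force between scale and pail below 0.1 N and distance between hook_seat and pail_handle above 0.03 m), for 0.2 s.
At the end, for the whole second after the job is handed in: the scale hangs in its stand, collar on both rails (within 4 mm in height, 30 mm level, upright within 0.12 rad), and the pail stands upright on the table within 50 mm of where it stood, both at rest (horizontal distance between scale_collar and stand_seat below 0.03 m and z of scale_collar in the frame of stand_seat between -0.004 and 0.004 m and angle between scale's own z axis and vertical below 0.12 rad and linear speed of scale below 0.05 m/s and height (world z) of pail_foot below 0.003 m and angle between pail's own z axis and vertical below 0.05 rad and distance of pail_foot from where it was at the start of the episode below 0.05 m and linear speed of pail below 0.03 m/s); the robot touches nothing.
It fails at once if the pail is touched by the gripper or arm (contact force between any of the fingers, the arm and pail above 0.5 N).
It fails at once if the pail is raised more than 40 mm or tipped over 0.3 rad (height (world z) of pail_foot above 0.04 m or angle between pail's own z axis and vertical above 0.3 rad).
It fails at once if the pail is jerked or pressed by the scale with more than 12 N (contact force between scale and pail above 12 N).
It fails at once if the pail is pressed or dropped on the table with more than 24 N (contact force between pail and service_table above 24 N).
It fails at once if a bystander is pushed aside (distance of any of tumbler, shaker, ramekin, tape from where it was at the start of the episode above 0.03 m).
It also fails if it takes over 72 s, if anything falls off the work surface, if the arm or the gripper's body presses on something with over 40 N, if the wrist force passes 120 N, or if a joint passes its speed limit or range.

## Working session

There is one attempt and no reset: what is moved stays moved. The work goes in short steps, Python scripts to look and compute and a tool call to move; the robot and the scene stay as the last step left them, time stands still between calls to the robot, and variables do not carry over. Pictures are saved under pics/ and viewed, and the job is handed in when it is done.

Besides the shell and the picture viewer there is one more tool, called after "Call:" in YAML: its name, and indented under it one key for each argument. jog_arm: Moves the arm, as the interface text tells. Its arguments: {"type":"object","properties":{"moves":{"type":"array"},"grip":{"type":"number"},"force":{"type":"number"}},"required":["moves"]}

```bash
mkdir -p pics; cat > h.py <<'E'
from rig import r
import numpy as np, cv2
def shot(c,name):
    s=r.snapshot(c); cv2.imwrite(f'pics/{name}.png',s['img']); return s
def ray(s,uv):
    x=(uv[0]-s['cx'])/s['fx']; y=(uv[1]-s['cy'])/s['fy']
    a,b=x,y
    for _ in range(20):
        k=1+s['k1']*(a*a+b*b); a,b=x/k,y/k
    R=np.array(s['R']);t=np.array(s['t'])
    return -R.T@t, R.T@np.array([a,b,1.])
def atz(s,uv,z):
    o,d=ray(s,uv); return o+d*(z-o[2])/d[2]
def tri(*p):
    A=np.zeros((3,3));b=np.zeros(3)
    for s,uv in p:
        o,d=ray(s,uv); d=d/np.linalg.norm(d); P=np.eye(3)-np.outer(d,d); A+=P;b+=P@o
    X=np.linalg.solve(A,b)
    res=[]
    for s,uv in p:
        o,d=ray(s,uv); d=d/np.linalg.norm(d); res.append(np.linalg.norm((np.eye(3)-np.outer(d,d))@(X-o)))
    return X,res
def proj(s,X):
    c=np.array(s['R'])@np.array(X,float)+np.array(s['t']); a,b=c[0]/c[2],c[1]/c[2]
    k=1+s['k1']*(a*a+b*b); return np.array([a*k*s['fx']+s['cx'],b*k*s['fy']+s['cy']])
E
python3 - <<'E'
from h import *
np.set_printoptions(precision=1,suppress=True)
S={}
for c in ['side','top','wrist']:
    s=S[c]=shot(c,c+'0')
    print(c, -np.array(s['R']).T@np.array(s['t']),s['k1'],s['fx'])
    for q in ['scale_grip','hook_seat','scale_collar','stand_seat','pail_handle','pail_foot','tumbler','shaker','ramekin','tape']:
        print(q,[(np.round(d['uv']),round(d['p'],2)) for d in r.landmark_of(c,q)[:4]])
st=r.state();print(st)
E
```

```text
side [ -417.6 -1261.    946. ] -0.023269589536168978 487.07643463302077
scale_grip [(array([322., 144.]), 0.63), (array([373., 179.]), 0.25)]
hook_seat [(array([321., 181.]), 0.61), (array([320., 160.]), 0.2)]
scale_collar [(array([318., 160.]), 0.8)]
stand_seat [(array([315., 159.]), 0.95), (array([318., 182.]), 0.71)]
pail_handle [(array([212.,  84.]), 0.78), (array([160.,  83.]), 0.65)]
pail_foot [(array([214., 111.]), 0.68), (array([162., 112.]), 0.63)]
tumbler [(array([370., 179.]), 0.98)]
shaker [(array([256., 119.]), 0.56)]
ramekin [(array([280., 200.]), 0.6)]
tape [(array([178., 126.]), 0.6), (array([318., 161.]), 0.29)]
top [ 369.4   60.4 1304.8] -0.04339681968340844 352.57737708969256
scale_grip [(array([364., 189.]), 0.53)]
hook_seat []
scale_collar [(array([217., 158.]), 0.47)]
stand_seat [(array([360., 191.]), 0.87)]
pail_handle [(array([117., 236.]), 0.75)]
pail_foot [(array([166., 190.]), 0.95), (array([128., 235.]), 0.71)]
tumbler [(array([368., 146.]), 0.63)]
shaker [(array([216., 161.]), 0.7)]
ramekin [(array([339., 232.]), 0.51)]
tape [(array([175., 236.]), 0.56)]
wrist [ 52.  552.7 374.2] -0.021695714865446334 322.82947794880175
scale_grip []
hook_seat []
scale_collar []
stand_seat []
pail_handle [(array([268., 362.]), 0.9)]
pail_foot [(array([265., 288.]), 0.61)]
tumbler []
shaker []
ramekin []
tape []
{'t': 1.65, 'joints': array([ 64.1,  21.8,  74.3,   0. ,  83.9, -12.3]), 'joint_vel': array([-0. , -0.1,  0.1,  0. , -0. ,  0.1]), 'effort': array([  0. , -44.8, -23.1,  -0. ,   0. ,   0. ]), 'eef_pos': array([129. , 534.6, 256.3]), 'eef_rot': array([[-1. ,  0.2,  0. ],
       [ 0.2,  1. ,  0. ],
       [ 0. ,  0. , -1. ]]), 'ft_force': array([ 0.3, -0.3,  0.4]), 'moment': array([ 0., -0., -0.]), 'grip_width': 85.46116435862433}
```

View pictures.

View pics/side0.png

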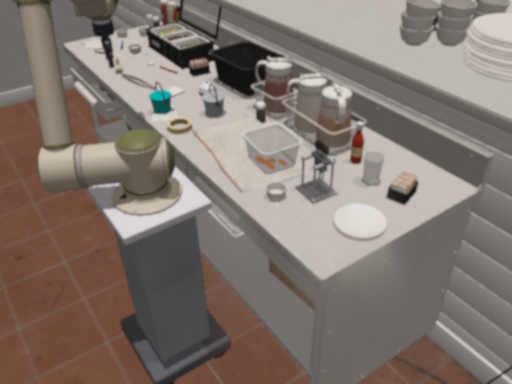

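View pics/top0.png

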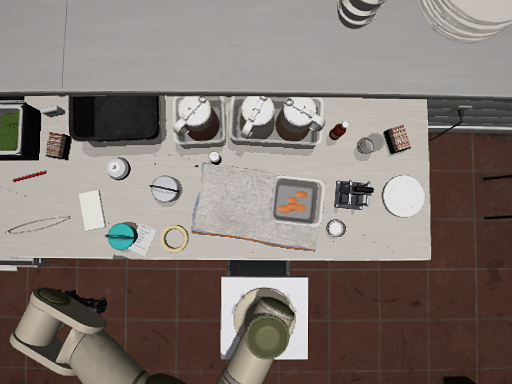

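View pics/wrist0.png

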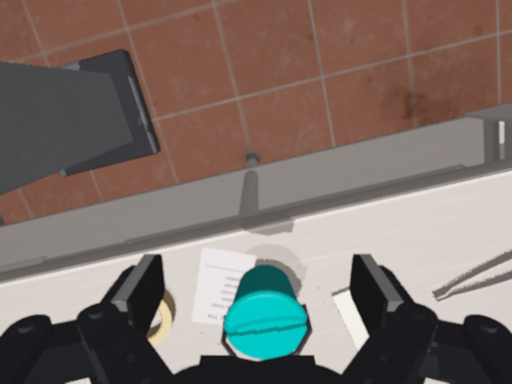

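```bash
python3 - <<'E'
import cv2
a=cv2.imread('pics/side0.png');b=cv2.imread('pics/top0.png')
c=cv2.hconcat([cv2.resize(a[60:210,130:270],(390,418),interpolation=2),cv2.resize(a[100:250,260:400],(390,418),interpolation=2)])
cv2.imwrite('pics/sc0.png',c)
c=cv2.hconcat([cv2.resize(b[150:270,90:230],(390,334),interpolation=2),cv2.resize(b[130:250,290:430],(390,334),interpolation=2)])
cv2.imwrite('pics/tc0.png',c)
E
```

```text
(no output)
```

View pics/sc0.png

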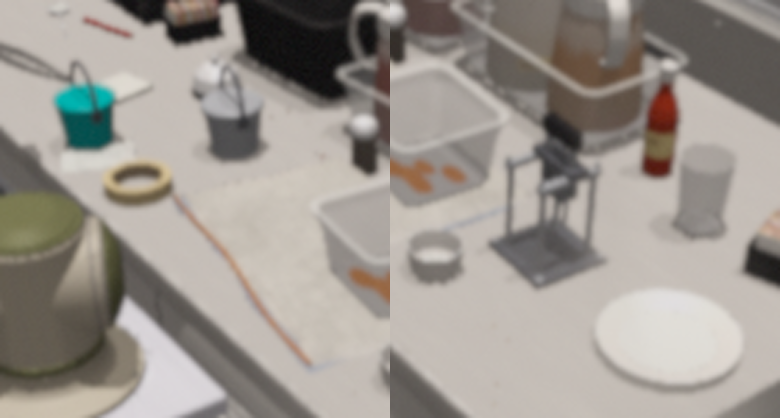

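View pics/tc0.png

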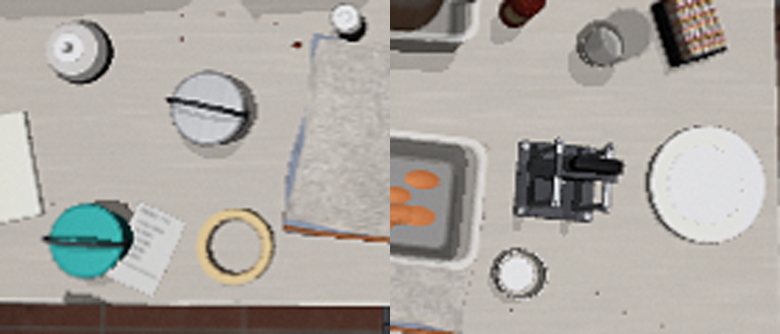

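```bash
python3 - <<'E'
from h import *
np.set_printoptions(precision=3,suppress=True)
S={c:shot(c,c+'1') for c in ['side','top','wrist']}
L={}
for c in ['side','top']:
    for q in ['scale_grip','stand_seat','pail_handle','pail_foot']:
        L[c,q]=r.landmark_of(c,q); print(c,q,[(np.round(d['uv'],1),round(d['p'],2)) for d in L[c,q][:3]])
for q in ['scale_grip','stand_seat']: print(q,tri(*[(S[c],L[c,q][0]['uv']) for c in ['side','top']]))
print('foot',atz(S['top'],[166,190],0),atz(S['side'],[214,111],0))
print('handle',tri((S['side'],[212,84]),(S['top'],[164.5,188])))
print('tq',tri((S['side'],[160,83]),(S['top'],[117,236])))
st=r.state();R=st['eef_rot'];p=st['eef_pos']
w=S['wrist'];Rw=np.array(w['R']);print('cam in tool', R.T@(-Rw.T@w['t']-p), '\n',R.T@Rw.T,w['cx'],w['cy'])
print(R)
for n,u,z in [('tumbler',[365,146],99),('shaker',[215,157],84),('ramekin',[336,229],37),('tape',[175,237],24),('jar',[118,167],50)]: print(n,atz(S['top'],u,z))
E
```

```text
side scale_grip [(array([324.4, 144.2]), 0.85)]
side stand_seat [(array([313.2, 157.3]), 0.59), (array([276.7, 198.3]), 0.48)]
side pail_handle [(array([214.7,  83.6]), 0.9), (array([157.6,  78.1]), 0.77)]
side pail_foot [(array([160.6, 110.9]), 0.8), (array([214.3, 112.1]), 0.62)]
top scale_grip [(array([364.6, 188.6]), 0.46)]
top stand_seat [(array([358.7, 188.7]), 0.56), (array([361. , 187.9]), 0.22)]
top pail_handle [(array([157.9, 187.6]), 0.85), (array([117.3, 238.4]), 0.59)]
top pail_foot [(array([132.1, 230. ]), 0.97), (array([165.1, 189.3]), 0.82), (array([169.4, 186.9]), 0.22)]
scale_grip (array([ 465.845, -318.803,  173.331]), [np.float64(5.715000904445462), np.float64(5.715000904445439)])
stand_seat (array([ 456.323, -304.625,  126.58 ]), [np.float64(9.77371960422574), np.float64(9.773719604225944)])
foot [464.007 367.57    0.   ] [478.073 370.735   0.   ]
handle (array([461.09 , 340.121, 137.373]), [np.float64(0.4935478311381176), np.float64(0.4935478311381482)])
tq (array([303.073, 495.639, 129.916]), [np.float64(3.613298043440158), np.float64(3.613298043440067)])
cam in tool [  79.114   -0.516 -117.894] 
 [[-0.    -0.952 -0.305]
 [ 1.     0.    -0.001]
 [ 0.001 -0.305  0.952]] 256.8577126193115 194.1860163650031
[[-0.972  0.235 -0.   ]
 [ 0.235  0.972 -0.   ]
 [ 0.    -0.    -1.   ]]
tumbler [ 616.11  -343.331   99.   ]
shaker [574.753 179.135  84.   ]
ramekin [ 325.457 -254.8     37.   ]
tape [292.131 325.786  24.   ]
jar [541.922 530.924  50.   ]
```

```bash
cat >> h.py <<'E'
def plan(d,turn,n):
    """world shift d (mm), turn of tool x heading to add (deg, ccw from above): rows"""
    R=np.array(r.state()['eef_rot'])
    ro=-np.radians(turn)/n
    for i in range(n):
        a=ro*i; c,s=np.cos(a),np.sin(a)
        Ri=R@np.array([[c,-s,0],[s,c,0],[0,0,1]])
        print(np.round(Ri.T@np.array(d)/n/1000,4).tolist(),round(ro,4))
E
python3 - <<'E'
from h import *
plan([334,-235,20],-76.4,10)
E
```

```text
[-0.038, -0.015, -0.002] 0.1333
[-0.0396, -0.0098, -0.002] 0.1333
[-0.0406, -0.0045, -0.002] 0.1333
[-0.0408, 0.001, -0.002] 0.1333
[-0.0403, 0.0064, -0.002] 0.1333
[-0.0391, 0.0117, -0.002] 0.1333
[-0.0372, 0.0168, -0.002] 0.1333
[-0.0347, 0.0216, -0.002] 0.1333
[-0.0315, 0.026, -0.002] 0.1333
[-0.0277, 0.03, -0.002] 0.1333
```

Call:
jog_arm:
  moves:
    - {"offset":[-0.038,-0.015,-0.002],"roll":0.1333}
    - {"offset":[-0.0396,-0.0098,-0.002],"roll":0.1333}
    - {"offset":[-0.0406,-0.0045,-0.002],"roll":0.1333}
    - {"offset":[-0.0408,0.001,-0.002],"roll":0.1333}
    - {"offset":[-0.0403,0.0064,-0.002],"roll":0.1333}
    - {"offset":[-0.0391,0.0117,-0.002],"roll":0.1333}
    - {"offset":[-0.0372,0.0168,-0.002],"roll":0.1333}
    - {"offset":[-0.0347,0.0216,-0.002],"roll":0.1333}
    - {"offset":[-0.0315,0.026,-0.002],"roll":0.1333}
    - {"offset":[-0.0277,0.03,-0.002],"roll":0.1333}

```text
t: 3.2
eef_pos: [464.3, 298.6, 276.5]
eef_rot: [[0.005, 1.0, 0.0], [1.0, -0.005, 0.0], [0.0, 0.0, -1.0]]
ft_force: [0.4, 0.6, 0.6]
grip_width: 85.5
```

Call:
jog_arm:
  moves:
    - {"offset":[0,0,0],"roll":0}
    - {"offset":[0,0,0],"roll":0}

```text
t: 3.4
eef_pos: [463.4, 299.4, 276.0]
eef_rot: [[-0.0, 1.0, -0.001], [1.0, 0.0, -0.0], [-0.0, -0.001, -1.0]]
ft_force: [-0.4, 0.0, -0.1]
grip_width: 85.3
```

```bash
cat > look.py <<'E'
from h import *
import sys,pickle
def look(name,qs):
    np.set_printoptions(precision=3,suppress=True)
    s=shot('wrist',name); s['img']=None
    pickle.dump(s,open(f'pics/{name}.pkl','wb'))
    for q in qs: print(q,[(np.round(d['uv'],1),round(d['p'],2)) for d in r.landmark_of('wrist',q)[:3]])
    st=r.state();print(st['t'],st['eef_pos'],st['eef_rot'].ravel(),st['joints'],st['ft_force'],st['grip_width'])
look(sys.argv[1],sys.argv[2:])
E
python3 look.py p1 pail_handle pail_foot
```

```text
pail_handle [(array([259.5, 116.3]), 0.82)]
pail_foot []
3.55 [462.211 300.491 276.417] [-0.003  1.    -0.     1.     0.003  0.     0.    -0.    -1.   ] [20.719 21.175 71.958  0.009 86.873 20.549] [-0.144 -0.782 -0.131] 85.35517709677757
```

View pics/p1.png

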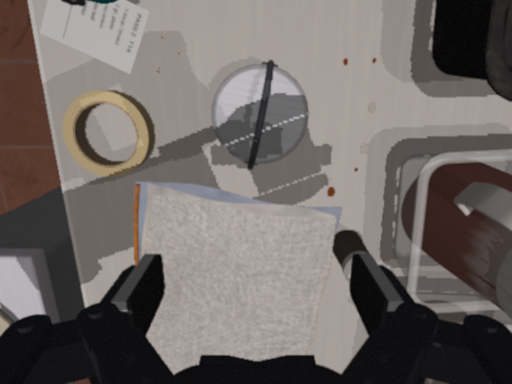

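Call:
jog_arm:
  moves:
    - {"offset":[0.04,-0.03,0],"roll":0}
    - {"offset":[0.04,-0.03,0],"roll":0}
    - {"offset":[0,0,0],"roll":0}
    - {"offset":[0,0,0],"roll":0}
    - {"offset":[0,0,0],"roll":0}

```text
t: 4.05
eef_pos: [402.9, 379.7, 276.4]
eef_rot: [[-0.002, 1.0, 0.0], [1.0, 0.002, -0.0], [-0.0, 0.0, -1.0]]
ft_force: [-0.6, 0.4, 0.1]
grip_width: 85.5
```

```bash
python3 look.py p2 pail_handle pail_foot
```

```text
pail_handle [(array([117.7,  26.1]), 0.97), (array([331.3, 213.4]), 0.8)]
pail_foot []
4.2 [403.475 379.178 276.327] [ 0.  1.  0.  1. -0. -0. -0.  0. -1.] [30.972 21.422 71.586 -0.004 86.993 30.979] [ 0.571 -0.717 -0.142] 85.03206590905896
```

View pics/p2.png

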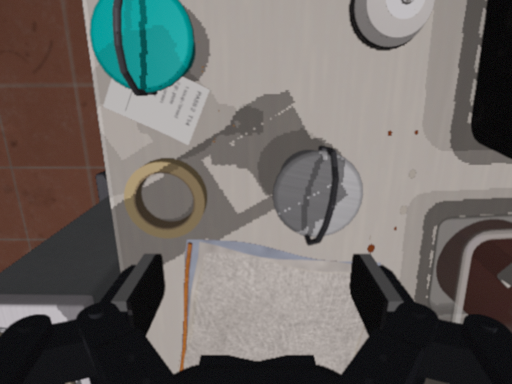

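```bash
python3 - <<'E'
from h import *
import pickle
np.set_printoptions(precision=2,suppress=True)
a=pickle.load(open('pics/p1.pkl','rb'));b=pickle.load(open('pics/p2.pkl','rb'))
print(tri((a,[259.5,116.3]),(b,[331.3,213.4])))
print('lid',atz(a,[260,114],80),atz(b,[318,192],80))
print(tri((a,[260,114]),(b,[318,192])))
A=cv2.imread('pics/p1.png')[50:180,195:325];B=cv2.imread('pics/p2.png')[130:260,253:383]
cv2.imwrite('pics/pc.png',cv2.hconcat([cv2.resize(A,(390,390),interpolation=cv2.INTER_CUBIC),cv2.resize(B,(390,390),interpolation=cv2.INTER_CUBIC)]))
E
```

```text
(array([464.52, 358.67, 139.95]), [np.float64(0.2988598206528471), np.float64(0.29885982065278377)])
lid [465.13 356.14  80.  ] [464.26 358.94  80.  ]
(array([465.61, 355.86,  71.2 ]), [np.float64(0.5084260804422698), np.float64(0.508426080442159)])
```

View pics/pc.png

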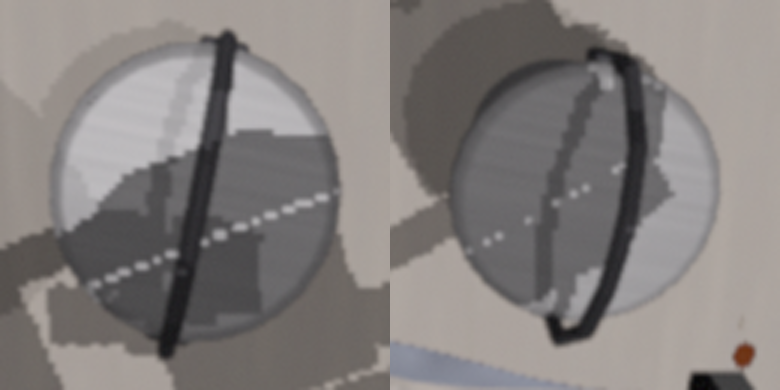

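```bash
python3 - <<'E'
from h import *
import pickle
np.set_printoptions(precision=2,suppress=True)
a=pickle.load(open('pics/p1.pkl','rb'));b=pickle.load(open('pics/p2.pkl','rb'))
for z in (70,75):
  for s,u,v in((a,[271,62],[250.3,167]),(b,[323,148.5],[310,242])):
    P,Q=atz(s,u,z),atz(s,v,z);d=P-Q;print(z,P,Q,np.linalg.norm(d),np.degrees(np.arctan2(d[0],d[1])),(P+Q)/2)
for t in(8,10,12):
  c,s_=np.cos(np.radians(t)),np.sin(np.radians(t))
  for s,o in((a,(195,50)),(b,(253,130))):
    print(t,[((proj(s,[464.6+k*s_,357.8+k*c,130])-o)*3).round() for k in(-12,0,12)])
E
```

```text
70 [475.35 402.9   70.  ] [455.42 302.44  70.  ] 102.41369969455724 11.222531434703692 [465.38 352.67  70.  ]
70 [468.58 401.88  70.  ] [460.85 297.64  70.  ] 104.52759595610621 4.24025154890669 [464.72 349.76  70.  ]
75 [475.15 402.51  75.  ] [455.53 303.6   75.  ] 100.83301143726904 11.222531434703653 [465.34 353.05  75.  ]
75 [467.56 402.74  75.  ] [459.95 300.11  75.  ] 102.91596200754971 4.2402515489067 [463.75 351.43  75.  ]
8 [array([188., 244.]), array([194., 199.]), array([201., 152.])]
8 [array([218., 279.]), array([227., 241.]), array([235., 203.])]
10 [array([187., 244.]), array([194., 199.]), array([203., 153.])]
10 [array([217., 279.]), array([227., 241.]), array([237., 203.])]
12 [array([185., 243.]), array([194., 199.]), array([204., 153.])]
12 [array([215., 278.]), array([227., 241.]), array([238., 203.])]
```

Call:
jog_arm:
  moves:
    - {"offset":[-0.046,0.002,0],"roll":0}
    - {"offset":[-0.046,0.002,0],"roll":0}
    - {"offset":[-0.046,0.002,0],"roll":0}
    - {"offset":[-0.046,0.002,0],"roll":0}
    - {"offset":[-0.046,0.002,0],"roll":0}
    - {"offset":[-0.046,0.002,0],"roll":0}
    - {"offset":[-0.046,0.002,0],"roll":0}
    - {"offset":[-0.046,0.002,0],"roll":0}
    - {"offset":[-0.046,0.002,0],"roll":0}
    - {"offset":[-0.046,0.002,0],"roll":0}

```text
t: 5.2
eef_pos: [423.0, -82.7, 276.6]
eef_rot: [[0.0, 1.0, 0.001], [1.0, -0.0, -0.0], [-0.0, 0.001, -1.0]]
ft_force: [1.0, 0.4, -1.1]
grip_width: 85.2
```

Call:
jog_arm:
  moves:
    - {"offset":[-0.046,0.002,0],"roll":0}
    - {"offset":[-0.046,0.002,0],"roll":0}
    - {"offset":[-0.046,0.002,0],"roll":0}
    - {"offset":[-0.046,0.002,0],"roll":0}
    - {"offset":[-0.046,0.002,0],"roll":0}
    - {"offset":[-0.046,0.002,0],"roll":0}
    - {"offset":[0,0,0],"roll":0}
    - {"offset":[0,0,0],"roll":0}
    - {"offset":[0,0,0],"roll":0}

```text
t: 6.1
eef_pos: [435.5, -355.6, 276.5]
eef_rot: [[-0.001, 1.0, -0.0], [1.0, 0.001, 0.0], [0.0, -0.0, -1.0]]
ft_force: [-0.8, 0.2, -0.1]
grip_width: 85.2
```

```bash
python3 look.py s1 scale_grip stand_seat hook_seat
```

```text
scale_grip []
stand_seat [(array([279.7, 137.3]), 0.84)]
hook_seat []
6.3 [ 435.859 -355.293  276.761] [-0.002  1.     0.     1.     0.002 -0.    -0.     0.    -1.   ] [-51.246  22.285  70.152  -0.001  87.531 -51.368] [ 0.369 -0.371 -0.275] 85.2500815506252
```

View pics/s1.png

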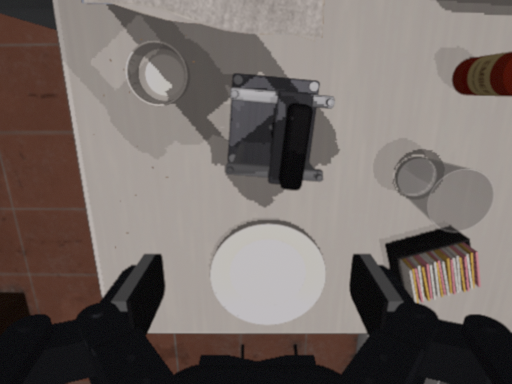

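Call:
jog_arm:
  moves:
    - {"offset":[0.05,0.01,0],"roll":0}
    - {"offset":[0.05,0.01,0],"roll":0}
    - {"offset":[0.05,0.01,0],"roll":0}
    - {"offset":[0,0,0],"roll":0}
    - {"offset":[0,0,0],"roll":0}
    - {"offset":[0,0,0],"roll":0}

```text
t: 6.9
eef_pos: [465.0, -209.5, 276.4]
eef_rot: [[-0.001, 1.0, 0.0], [1.0, 0.001, -0.0], [-0.0, 0.0, -1.0]]
ft_force: [-0.4, 0.0, -1.0]
grip_width: 85.2
```

```bash
python3 look.py s2 scale_grip stand_seat hook_seat scale_collar; python3 - <<'E'
import cv2
A=cv2.imread('pics/s1.png')[60:210,210:350];B=cv2.imread('pics/s2.png')[150:384,150:370]
cv2.imwrite('pics/sc.png',cv2.hconcat([cv2.resize(A,None,fx=2.8,fy=2.8,interpolation=2)[:420], cv2.resize(B,(395,420),interpolation=2)]))
E
```

```text
scale_grip [(array([255.1, 316.6]), 0.69)]
stand_seat []
hook_seat [(array([251.2, 248.8]), 0.48)]
scale_collar [(array([254.4, 289.1]), 0.66)]
7.15 [ 464.832 -209.821  276.145] [ 0.  1. -0.  1. -0.  0.  0. -0. -1.] [-37.613  16.957  78.383  -0.002  84.675 -37.6  ] [0.813 0.908 0.526] 85.14208784257286
```

View pics/s2.png

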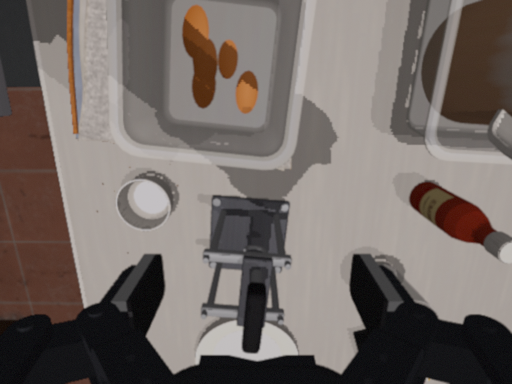

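View pics/sc.png

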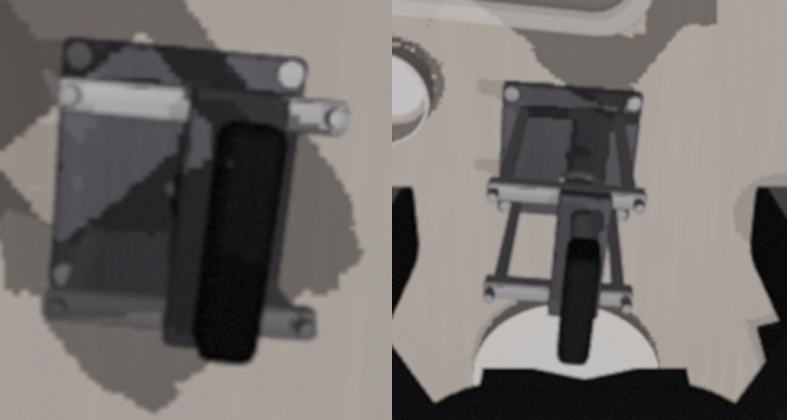

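```bash
python3 - <<'E'
from h import *
import pickle
np.set_printoptions(precision=2,suppress=True)
a=pickle.load(open('pics/s1.pkl','rb'));b=pickle.load(open('pics/s2.pkl','rb'))
print('grip',tri((a,[295.5,145.5]),(b,[255.1,316.6])))
p=lambda x,y:(210+x/2.8,60+y/2.8)
q=lambda x,y:(150+(x-392)*220/395,150+y*234/420)
# pin tops (z 132): 4 rails ends
A=[(69,94),(337,118),(55,305),(304,322)]; B=[(493,186),(640,194),(490,284),(626,290)]
for u,v in zip(A,B): print('pin',tri((a,p(*u)),(b,q(*v))), atz(a,p(*u),132),atz(b,q(*v),132))
# grip ends top at z~176
for s,u,v in((a,p(252,123),p(224,358)),(b,q(584,240),q(573,360))):
    P,Q=atz(s,u,176),atz(s,v,170);print(P,Q,(P+Q)/2,np.degrees(np.arctan2((P-Q)[0],(P-Q)[1])))
E
```

```text
grip (array([ 462.2 , -314.9 ,  165.14]), [np.float64(0.30610188033981833), np.float64(0.3061018803398591)])
pin (array([ 415.92, -279.83,  119.04]), [np.float64(0.26365233018192286), np.float64(0.26365233018194306)]) [ 417.05 -279.77  132.  ] [ 417.94 -272.8   132.  ]
pin (array([ 494.86, -286.46,  115.79]), [np.float64(0.6278787522337002), np.float64(0.627878752233834)]) [ 491.95 -286.06  132.  ] [ 492.49 -277.24  132.  ]
pin (array([ 410.45, -343.45,  116.92]), [np.float64(0.059134104284077976), np.float64(0.05913410428408439)]) [ 411.7  -339.86  132.  ] [ 413.42 -331.93  132.  ]
pin (array([ 488.85, -349.2 ,  114.89]), [np.float64(0.6268616799041936), np.float64(0.6268616799043004)]) [ 486.11 -344.97  132.  ] [ 486.76 -335.64  132.  ]
[ 462.55 -285.82  176.  ] [ 458.47 -344.85  170.  ] [ 460.51 -315.34  173.  ] 3.9538752870201477
[ 464.04 -275.33  176.  ] [ 458.76 -346.78  170.  ] [ 461.4  -311.05  173.  ] 4.228046351267243
```

```bash
python3 - <<'E'
import cv2,numpy as np
B=cv2.imread('pics/s2.png')[185:300,200:300].astype(float)
B=np.clip((B/255)**0.5*255,0,255).astype('uint8')
C=cv2.imread('pics/side1.png')[135:205,290:350]
cv2.imwrite('pics/hk.png',cv2.hconcat([cv2.resize(B,(480,552),interpolation=2),cv2.resize(C,(310,552),interpolation=2)]))
E
```

```text
(no output)
```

View pics/hk.png

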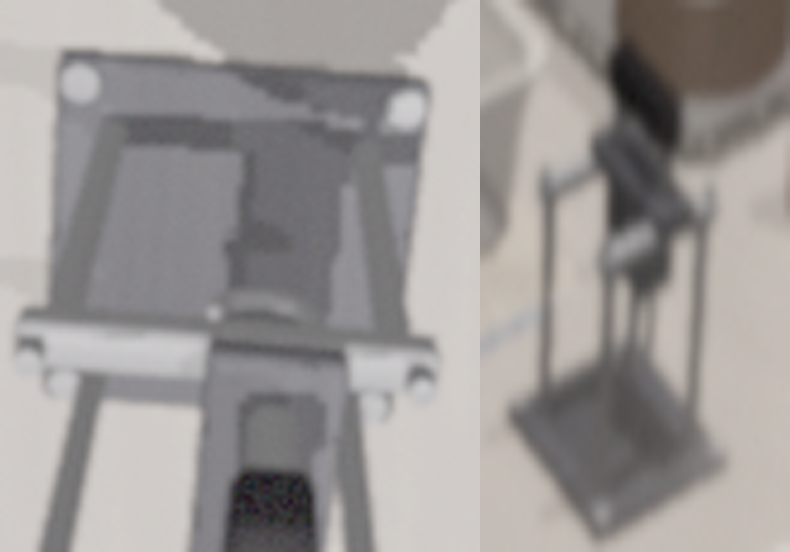

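Call:
jog_arm:
  moves:
    - {"offset":[-0.035,-0.001,0],"roll":0.03}
    - {"offset":[-0.035,0,0],"roll":0.04}
    - {"offset":[-0.0355,0.003,0],"roll":0}
    - {"offset":[0,0,0.03],"roll":0}
    - {"offset":[0,0,0.025],"roll":0}
    - {"offset":[0,0,0],"roll":0}
    - {"offset":[0,0,0],"roll":0}

```text
t: 7.85
eef_pos: [463.6, -315.1, 221.9]
eef_rot: [[0.069, 0.998, 0.0], [0.998, -0.069, -0.0], [-0.0, 0.0, -1.0]]
ft_force: [-0.4, -0.4, 1.1]
grip_width: 85.4
```

```bash
python3 look.py s3 scale_grip
```

```text
scale_grip [(array([256.9, 228.7]), 0.77)]
7.95 [ 463.954 -315.07   222.911] [ 0.069  0.998  0.002  0.998 -0.069 -0.002 -0.002  0.002 -1.   ] [-46.274  24.308  76.012  -0.001  79.529 -42.321] [-0.073  0.076  0.007] 85.16557175898451
```

View pics/s3.png

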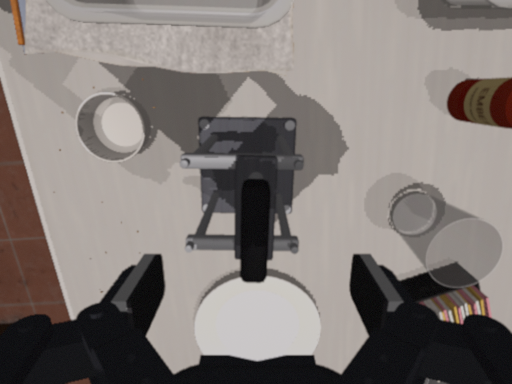

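```bash
python3 - <<'E'
from h import *
import pickle
np.set_printoptions(precision=2,suppress=True)
a,b,c=[pickle.load(open(f'pics/s{i}.pkl','rb')) for i in(1,2,3)]
print(proj(c,[462.2,-314.9,165]))
print('grip',tri((a,[295.5,145.5]),(b,[255.1,316.6]),(c,[256.5,228.7])))
E
```

```text
[256.06 229.08]
grip (array([ 462.29, -314.86,  165.  ]), [np.float64(0.379433353424827), np.float64(0.2754529329547908), np.float64(0.2424052870041684)])
```

Call:
jog_arm:
  moves:
    - {"offset":[0,-0.0015,0.025],"roll":0}
    - {"offset":[0,0,0.025],"roll":0}
    - {"offset":[0,0,0],"roll":0}

```text
t: 8.25
eef_pos: [461.5, -313.9, 170.0]
eef_rot: [[0.069, 0.998, -0.002], [0.998, -0.069, 0.003], [0.002, -0.003, -1.0]]
ft_force: [0.0, -0.0, -0.1]
grip_width: 85.5
```

Call:
jog_arm:
  moves:
    - {"offset":[0,0,0],"roll":0}
    - {"offset":[0,0,0],"roll":0}
    - {"offset":[0,0,0],"roll":0}
    - {"offset":[0,0,0],"roll":0}
    - {"offset":[0,0,0],"roll":0}
    - {"offset":[0,0,0],"roll":0}
    - {"offset":[0,0,0],"roll":0}
    - {"offset":[0,0,0],"roll":0}
  grip: 255
  force: 60

```text
t: 9.05
eef_pos: [462.2, -314.7, 172.0]
eef_rot: [[0.069, 0.998, 0.001], [0.998, -0.069, -0.001], [-0.001, 0.001, -1.0]]
ft_force: [-0.7, 1.0, 6.8]
grip_width: 15.2
```

Call:
jog_arm:
  moves:
    - {"offset":[0,0,-0.005],"roll":0}
    - {"offset":[0,0,-0.01],"roll":0}
    - {"offset":[0,0,-0.02],"roll":0}
    - {"offset":[0,0,-0.025],"roll":0}
    - {"offset":[0,0,-0.025],"roll":0}
    - {"offset":[0,0,-0.02],"roll":0}
    - {"offset":[0,0,-0.01],"roll":0}
    - {"offset":[0,0,0],"roll":0}
    - {"offset":[0,0,0],"roll":0}

```text
t: 9.95
eef_pos: [461.8, -314.4, 285.4]
eef_rot: [[0.069, 0.998, -0.001], [0.998, -0.069, 0.001], [0.001, -0.001, -1.0]]
ft_force: [-0.3, -0.7, -2.1]
grip_width: 15.0
```

```bash
python3 - <<'E'
from h import *
for c in('side','top'): shot(c,c+'2')
s=r.state();print(s['t'],s['eef_pos'],s['ft_force'],s['grip_width'])
C=cv2.imread('pics/side2.png')[80:200,280:380]
B=cv2.imread('pics/top2.png')[130:250,300:400]
cv2.imwrite('pics/l2.png',cv2.hconcat([cv2.resize(C,(400,480),interpolation=2),cv2.resize(B,(400,480),interpolation=2)]))
E
```

```text
10.05 [ 461.81700666 -314.31961833  285.09754753] [ 0.64720473 -0.03880461 -1.40935744] 15.058590478153926
```

View pics/l2.png

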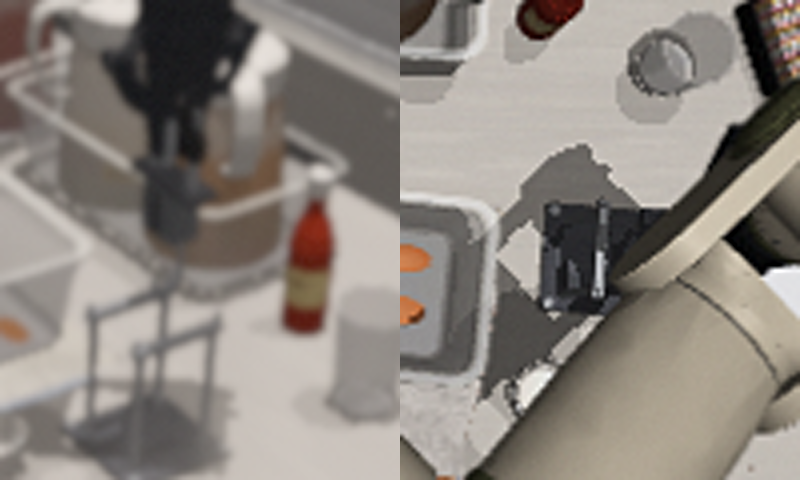

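```bash
python3 - <<'E'
import cv2
C=cv2.imread('pics/side2.png')[125:165,305:345]
g=cv2.createCLAHE(4,(2,2)).apply(cv2.cvtColor(cv2.resize(C,(560,560),interpolation=cv2.INTER_CUBIC),6))
cv2.imwrite('pics/l3.png',g)
E
```

```text
(no output)
```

View pics/l3.png

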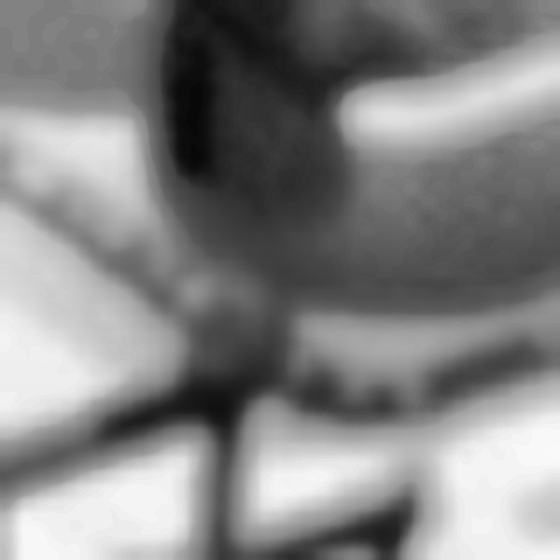

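```bash
python3 - <<'E'
from h import *
import pickle
np.set_printoptions(precision=1,suppress=True)
b=pickle.load(open('pics/s2.pkl','rb'))
h=np.radians(-4.1);ex=np.array([np.cos(h),np.sin(h),0]);ez=np.array([0,0,1])
c=np.array([462.3,-314.9,40.5])
img=cv2.imread('pics/s2.png').astype(float)
img=np.clip((img/255)**0.5*255,0,255).astype('uint8')
x0,y0,f=215,225,10
crop=cv2.resize(img[y0:y0+55,x0:x0+70],None,fx=f,fy=f,interpolation=2)
out=crop.copy()
for s,col in((1,(0,0,255)),(-1,(0,255,0))):
    pts=[(-12,7),(-12,2),(-9,-4),(0,-6),(9,-4),(13,2),(13,10),(13,20)]
    P=np.array([(proj(b,c+s*x*ex+z*ez)-(x0,y0)+.5)*f for x,z in pts]).astype(int)
    print(P.tolist()); cv2.polylines(out,[P],False,col,1)
cv2.imwrite('pics/l4.png',np.vstack([crop,out])[:,:] if 0 else cv2.resize(np.hstack([crop,out]),(800,314)))
E
```

```text
[[310, 259], [311, 240], [337, 219], [410, 216], [483, 228], [517, 253], [519, 285], [521, 326]]
[[510, 272], [509, 253], [483, 228], [410, 216], [337, 219], [303, 239], [300, 271], [297, 312]]
```

View pics/l4.png

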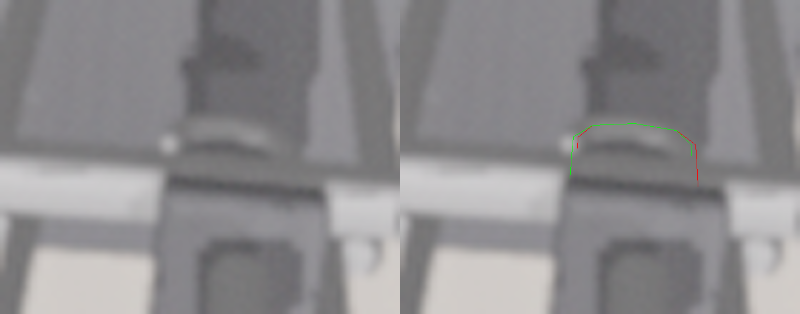

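Call:
jog_arm:
  moves:
    - {"offset":[0.02,0.0006,0],"roll":0}
    - {"offset":[0.04,0.0006,0],"roll":0}
    - {"offset":[0.04,0.0006,0],"roll":0}
    - {"offset":[0.04,0.0006,0],"roll":0}
    - {"offset":[0.04,0.0006,0],"roll":0}
    - {"offset":[0.04,0.0006,0],"roll":0}
    - {"offset":[0.04,0.0006,0],"roll":0}
    - {"offset":[0.04,0.0006,0],"roll":0}
    - {"offset":[0.04,0.0006,0],"roll":0}
    - {"offset":[0.04,0.0006,0],"roll":0}

```text
t: 11.05
eef_pos: [493.4, 66.6, 285.9]
eef_rot: [[0.069, 0.998, -0.001], [0.998, -0.069, 0.0], [0.0, -0.001, -1.0]]
ft_force: [0.5, -0.3, -1.7]
grip_width: 15.2
```

Call:
jog_arm:
  moves:
    - {"offset":[0.04,0.0006,0],"roll":0}
    - {"offset":[0.04,0.0006,0],"roll":0}
    - {"offset":[0.04,0.0006,0],"roll":0}
    - {"offset":[0.04,0.0006,0],"roll":0.05}
    - {"offset":[0.02,0.0006,0],"roll":0.055}
    - {"offset":[0,0,0],"roll":0}
    - {"offset":[0,0,0],"roll":0}
    - {"offset":[0,0,0],"roll":0}

```text
t: 11.85
eef_pos: [510.3, 242.8, 286.1]
eef_rot: [[0.173, 0.985, -0.001], [0.985, -0.173, -0.0], [-0.0, -0.001, -1.0]]
ft_force: [-0.4, -0.8, -2.0]
grip_width: 15.2
```

```bash
cat > look3.py <<'E'
from h import *
import sys
n=sys.argv[1]
s=shot('side','side'+n); st=r.state()
print(st['t'],st['eef_pos'],st['eef_rot'][:2,:2].round(4).ravel(),st['ft_force'],st['grip_width'])
X=st['eef_pos']+np.array([0,0,-6-110.])
u=proj(s,X).round().astype(int);print(u)
h=24;C=s['img'][u[1]-h:u[1]+h,u[0]-h:u[0]+h]
cv2.imwrite('pics/z'+n+'.png',cv2.resize(C,(576,576),interpolation=2))
E
python3 look3.py 3
```

```text
11.9 [510.42778867 242.62734323 286.27167793] [ 0.1736  0.9848  0.9848 -0.1736] [ 0.6648751   0.4790367  -1.79852236] 14.847848280005888
[235  81]
```

View pics/z3.png

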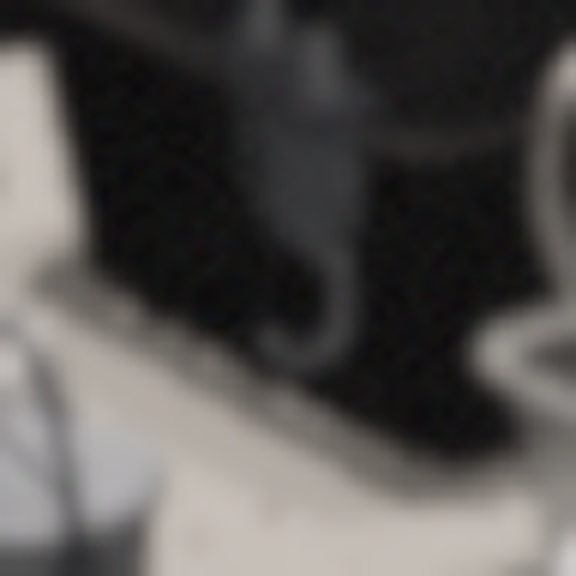

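Call:
jog_arm:
  moves:
    - {"offset":[0.025,-0.0048,0],"roll":0}
    - {"offset":[0.03,-0.0048,0],"roll":0}
    - {"offset":[0.03,-0.0048,0],"roll":0}
    - {"offset":[0.02,-0.0048,0],"roll":0}
    - {"offset":[0,0,0.015],"roll":0}
    - {"offset":[0,0,0.02],"roll":0}
    - {"offset":[0,0,0.01],"roll":0}
    - {"offset":[0,0,0],"roll":0}
    - {"offset":[0,0,0],"roll":0}

```text
t: 12.8
eef_pos: [510.3, 349.7, 242.1]
eef_rot: [[0.174, 0.985, 0.001], [0.985, -0.174, 0.0], [0.001, 0.001, -1.0]]
ft_force: [-0.3, 0.1, -2.0]
grip_width: 15.3
```

```bash
python3 look3.py 4; python3 look.py p4 pail_handle
```

```text
12.85 [510.34947189 349.88299828 242.41282237] [ 0.1737  0.9848  0.9848 -0.1737] [-0.68587673  0.49975173 -1.94007909] 14.875673909395497
[221  83]
pail_handle [(array([199. , 202.7]), 0.81)]
12.95 [510.233 350.049 242.371] [ 0.173  0.985  0.002  0.985 -0.173  0.001  0.001  0.002 -1.   ] [23.506 29.316 64.07   0.001 86.509 33.487] [ 0.104  0.435 -1.794] 15.135219262388416
```

View pics/z4.png

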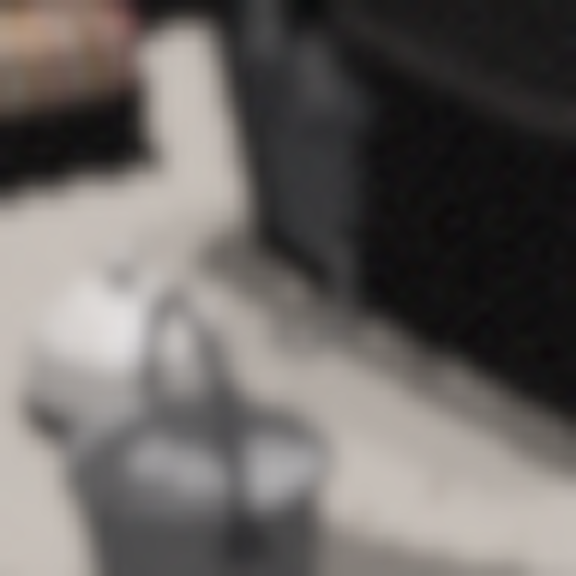

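View pics/p4.png

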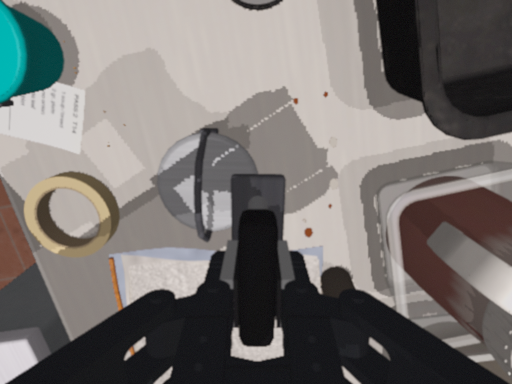

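```bash
python3 - <<'E'
from h import *
import pickle
np.set_printoptions(precision=2,suppress=True)
a,b,c=[pickle.load(open(f'pics/p{i}.pkl','rb')) for i in(1,2,4)]
im=cv2.imread('pics/p4.png')
g=cv2.cvtColor(im,6)
for row in (150,165,180,190,200,215): print(row,g[row,188:222].tolist())
R=r.state()['eef_rot'];p=r.state()['eef_pos']
for v in (165,180,190,200,210):
    X=atz(c,[200.5,v],130);print(v,X,R.T@(X-p))
print(tri((a,[259.5,116.3]),(b,[331.3,213.4]),(c,[199,202.7])))
print(tri((a,[260,116]),(c,[200,196])),tri((b,[332,208]),(c,[200,196])))
print('lid',atz(c,[207.5,181],80))
E
```

```text
150 [193, 194, 192, 186, 174, 148, 115, 103, 98, 77, 51, 45, 45, 45, 44, 42, 57, 87, 101, 103, 105, 104, 103, 104, 103, 103, 103, 103, 103, 102, 104, 104, 104, 104]
165 [104, 103, 105, 104, 104, 101, 86, 64, 49, 49, 50, 50, 46, 46, 66, 90, 102, 102, 102, 103, 102, 101, 101, 116, 151, 164, 141, 109, 100, 103, 102, 102, 101, 101]
180 [181, 181, 180, 181, 179, 164, 121, 67, 54, 72, 81, 74, 65, 64, 84, 97, 99, 99, 99, 98, 99, 98, 98, 100, 98, 99, 99, 99, 99, 97, 99, 99, 98, 98]
190 [184, 183, 183, 184, 180, 148, 90, 52, 47, 52, 49, 45, 52, 90, 124, 121, 106, 100, 101, 100, 102, 100, 100, 101, 107, 128, 143, 146, 147, 143, 125, 105, 105, 109]
200 [177, 177, 178, 178, 175, 151, 102, 57, 48, 47, 49, 47, 60, 111, 159, 177, 179, 180, 175, 148, 112, 100, 98, 98, 109, 144, 170, 178, 179, 179, 178, 178, 178, 178]
215 [123, 123, 124, 123, 124, 121, 104, 85, 83, 88, 86, 82, 73, 86, 141, 178, 190, 188, 170, 144, 129, 124, 122, 125, 143, 175, 189, 191, 190, 190, 190, 190, 191, 192]
165 [473.66 382.93 130.  ] [ 25.93 -41.89 112.33]
180 [471.1  371.88 130.  ] [ 14.6  -42.49 112.32]
190 [469.35 364.33 130.  ] [  6.87 -42.91 112.31]
200 [467.57 356.63 130.  ] [ -1.02 -43.33 112.3 ]
210 [465.74 348.78 130.  ] [ -9.07 -43.77 112.3 ]
(array([465.82, 357.02, 134.6 ]), [np.float64(1.8392666687035244), np.float64(0.32660957909380534), np.float64(1.5399741622977499)])
(array([465.07, 356.9 , 119.06]), [np.float64(0.361430757970719), np.float64(0.3614307579707423)]) (array([467.7 , 359.59, 129.01]), [np.float64(0.07827741574190505), np.float64(0.07827741574195406)])
lid [465.85 357.98  80.  ]
```

Call:
jog_arm:
  moves:
    - {"offset":[0,-0.006,0],"roll":0}
    - {"offset":[0,-0.008,0],"roll":0}
    - {"offset":[0,-0.008,0],"roll":0}
    - {"offset":[0,-0.008,0],"roll":0}
    - {"offset":[0,-0.008,0],"roll":0}
    - {"offset":[0,-0.0065,0],"roll":0}
    - {"offset":[0,0,0],"roll":0}
    - {"offset":[0,0,0],"roll":0}
    - {"offset":[0,0,0],"roll":0}

```text
t: 13.85
eef_pos: [466.4, 357.8, 241.3]
eef_rot: [[0.173, 0.985, 0.0], [0.985, -0.173, 0.0], [0.0, 0.0, -1.0]]
ft_force: [0.3, -0.9, -1.5]
grip_width: 15.0
```

```bash
python3 look3.py 5; python3 look.py p5 pail_handle
```

```text
13.9 [466.34783946 357.71514911 241.21336566] [ 0.1734  0.9849  0.9849 -0.1734] [ 0.38014035 -0.05032266 -1.69844663] 15.200070144827057
[211  85]
pail_handle []
14.0 [466.327 357.685 241.185] [ 0.173  0.985 -0.     0.985 -0.173 -0.    -0.    -0.    -1.   ] [25.958 26.231 69.616 -0.005 84.16  35.944] [-0.072  0.133 -2.807] 14.902718975087183
```

View pics/z5.png

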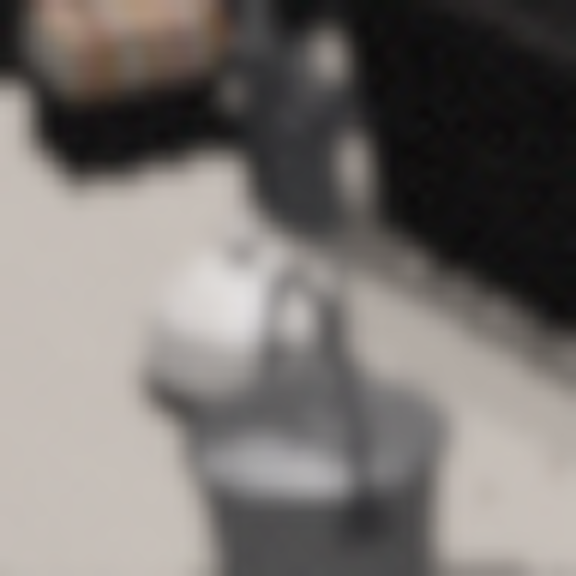

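View pics/p5.png

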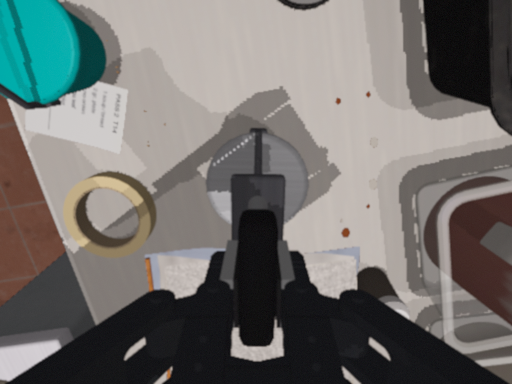

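Call:
jog_arm:
  moves:
    - {"offset":[0,0,-0.003],"roll":0}
    - {"offset":[0,0,-0.004],"roll":0}
    - {"offset":[0,0,-0.004],"roll":0}
    - {"offset":[0,0,-0.003],"roll":0}
    - {"offset":[0,0,-0.001],"roll":0}
    - {"offset":[0,0,-0.001],"roll":0}
    - {"offset":[0,0,-0.001],"roll":0}
    - {"offset":[0,0,-0.001],"roll":0}
    - {"offset":[0,0,-0.001],"roll":0}
    - {"offset":[0,0,-0.001],"roll":0}

```text
t: 15.0
eef_pos: [466.1, 357.8, 261.3]
eef_rot: [[0.173, 0.985, -0.0], [0.985, -0.173, -0.0], [-0.0, -0.0, -1.0]]
ft_force: [0.3, 0.0, -1.0]
grip_width: 15.2
```

Call:
jog_arm:
  moves:
    - {"offset":[0,0,-0.001],"roll":0}
    - {"offset":[0,0,-0.001],"roll":0}
    - {"offset":[0,0,-0.001],"roll":0}
    - {"offset":[0,0,-0.001],"roll":0}
    - {"offset":[0,0,-0.001],"roll":0}
    - {"offset":[0,0,-0.001],"roll":0}
    - {"offset":[0,0,-0.001],"roll":0}
    - {"offset":[0,0,-0.001],"roll":0}
    - {"offset":[0,0,-0.001],"roll":0}
    - {"offset":[0,0,-0.001],"roll":0}

```text
t: 16.0
eef_pos: [466.0, 357.8, 271.3]
eef_rot: [[0.173, 0.985, -0.0], [0.985, -0.173, -0.0], [-0.0, -0.0, -1.0]]
ft_force: [-0.0, 0.8, -4.5]
grip_width: 15.2
```

```bash
cat > f.py <<'E'
from h import *
n=0
s=r.state();print(s['t'],s['eef_pos'].round(1),s['ft_force'].round(2),s['grip_width'])
E
python3 f.py
```

```text
16.0 [466.  357.8 271.3] [-0.02  0.77 -4.54] 15.2264140345399
```

Call:
jog_arm:
  moves:
    - {"offset":[0,0,-0.001],"roll":0}
    - {"offset":[0,0,-0.001],"roll":0}
    - {"offset":[0,0,-0.001],"roll":0}
    - {"offset":[0,0,-0.001],"roll":0}
    - {"offset":[0,0,-0.001],"roll":0}
    - {"offset":[0,0,0],"roll":0}

```text
t: 16.6
eef_pos: [466.1, 357.8, 276.4]
eef_rot: [[0.173, 0.985, 0.0], [0.985, -0.173, 0.0], [0.0, 0.0, -1.0]]
ft_force: [0.2, -0.2, -5.7]
grip_width: 15.2
```

Call:
jog_arm:
  moves:
    - {"offset":[0,0,-0.001],"roll":0}
    - {"offset":[0,0,-0.001],"roll":0}
    - {"offset":[0,0,-0.001],"roll":0}
    - {"offset":[0,0,-0.001],"roll":0}
    - {"offset":[0,0,-0.001],"roll":0}
    - {"offset":[0,0,0],"roll":0}

```text
t: 17.2
eef_pos: [466.1, 357.8, 281.5]
eef_rot: [[0.173, 0.985, 0.0], [0.985, -0.173, 0.0], [0.0, 0.0, -1.0]]
ft_force: [-0.0, -0.0, -5.9]
grip_width: 15.4
```

```bash
python3 look3.py 6; python3 f.py
```

```text
17.25 [466.08942165 357.82387688 281.39212527] [ 0.1731  0.9849  0.9849 -0.1731] [ 0.52685697  0.28934316 -6.53918461] 15.178506435462932
[210  76]
17.25 [466.1 357.8 281.4] [ 0.53  0.29 -6.54] 15.178506435462932
```

View pics/z6.png

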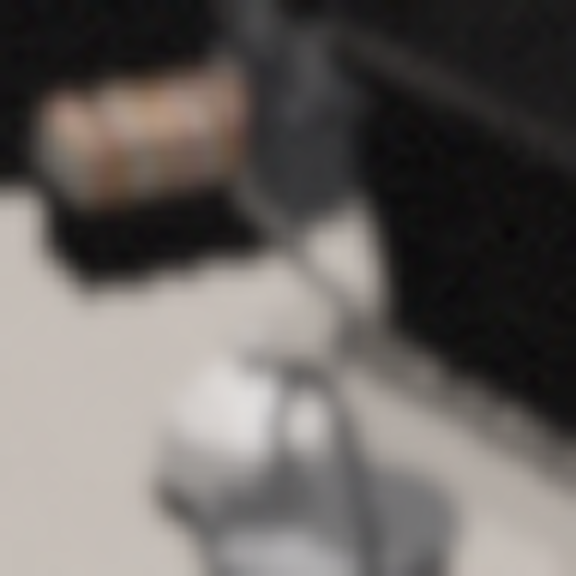

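Call:
jog_arm:
  moves:
    - {"offset":[0,0,0],"roll":0}

```text
t: 17.35
eef_pos: [466.0, 357.8, 281.3]
eef_rot: [[0.173, 0.985, -0.0], [0.985, -0.173, -0.0], [-0.0, -0.0, -1.0]]
ft_force: [-0.3, -0.4, -5.8]
grip_width: 14.9
```

Call:
jog_arm:
  moves:
    - {"offset":[0,0,0],"roll":0}

```text
t: 17.45
eef_pos: [466.1, 357.8, 281.3]
eef_rot: [[0.173, 0.985, -0.0], [0.985, -0.173, -0.0], [-0.0, -0.0, -1.0]]
ft_force: [-0.1, -1.0, -5.2]
grip_width: 15.1
```

Call:
jog_arm:
  moves:
    - {"offset":[0,0,0],"roll":0}

```text
t: 17.55
eef_pos: [466.1, 357.8, 281.3]
eef_rot: [[0.173, 0.985, -0.0], [0.985, -0.173, -0.0], [-0.0, -0.0, -1.0]]
ft_force: [0.3, 0.2, -5.2]
grip_width: 15.2
```

Call:
jog_arm:
  moves:
    - {"offset":[0,0,0],"roll":0}

```text
t: 17.65
eef_pos: [466.1, 357.8, 281.3]
eef_rot: [[0.173, 0.985, -0.0], [0.985, -0.173, 0.0], [-0.0, -0.0, -1.0]]
ft_force: [0.1, 0.0, -5.3]
grip_width: 15.0
```

Call:
jog_arm:
  moves:
    - {"offset":[0,0,-0.001],"roll":0}
    - {"offset":[0,0,-0.001],"roll":0}
    - {"offset":[0,0,-0.001],"roll":0}
    - {"offset":[0,0,-0.001],"roll":0}
    - {"offset":[0,0,0],"roll":0}
    - {"offset":[0,0,0],"roll":0}

```text
t: 18.25
eef_pos: [466.1, 357.8, 285.3]
eef_rot: [[0.173, 0.985, 0.0], [0.985, -0.173, 0.0], [0.0, 0.0, -1.0]]
ft_force: [-0.9, -0.5, -5.9]
grip_width: 15.2
```

Call:
jog_arm:
  moves:
    - {"offset":[0,0,0],"roll":0}

```text
t: 18.35
eef_pos: [466.1, 357.8, 285.2]
eef_rot: [[0.173, 0.985, -0.0], [0.985, -0.173, -0.0], [-0.0, -0.0, -1.0]]
ft_force: [0.4, -0.1, -4.7]
grip_width: 15.0
```

Call:
jog_arm:
  moves:
    - {"offset":[0,0,0],"roll":0}

```text
t: 18.45
eef_pos: [466.1, 357.8, 285.3]
eef_rot: [[0.173, 0.985, -0.0], [0.985, -0.173, -0.0], [-0.0, -0.0, -1.0]]
ft_force: [-0.6, 0.7, -5.7]
grip_width: 14.9
```

```bash
python3 look3.py 7; python3 look.py p7 pail_foot; python3 - <<'E'
import cv2
A=cv2.imread('pics/side1.png')[70:125,180:245];B=cv2.imread('pics/side7.png')[70:125,180:245];
cv2.imwrite('pics/cmp.png',cv2.resize(cv2.hconcat([A,B]),None,fx=6,fy=6,interpolation=2))
E
```

```text
18.5 [466.07198703 357.7883865  285.29141502] [ 0.1732  0.9849  0.9849 -0.1732] [ 0.20262735 -0.68531983 -6.39331097] 15.11738242520164
[210  75]
pail_foot []
18.6 [466.07  357.796 285.284] [ 0.173  0.985 -0.     0.985 -0.173 -0.    -0.    -0.    -1.   ] [25.978 24.668 64.907 -0.001 90.429 35.947] [ 0.031 -0.522 -5.301] 14.992326502436269
```

View pics/cmp.png

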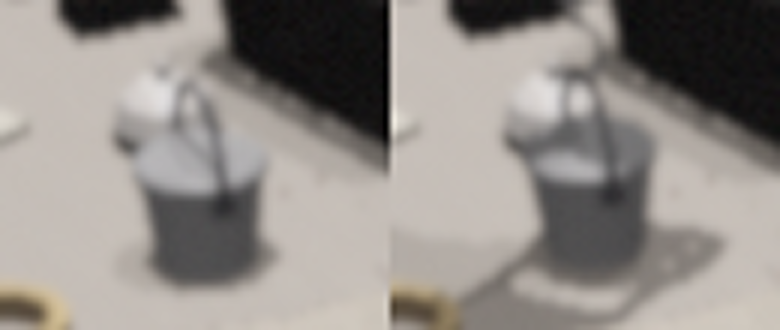

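```bash
python3 - <<'E'
from h import *
s=r.snapshot('side')
for z in(0,5,10,15,20): print(z,proj(s,[465.5,357,80+z])-proj(s,[465.5,357,80]))
A=cv2.imread('pics/side1.png');B=s['img']
for (x0,y0,w,h) in [(200,98,30,12),(213,100,8,8),(202,92,26,14)]:
    k=8
    T=cv2.resize(A[y0:y0+h,x0:x0+w],None,fx=k,fy=k,interpolation=cv2.INTER_CUBIC)
    I=cv2.resize(B[y0-10:y0+h+6,x0-6:x0+w+6],None,fx=k,fy=k,interpolation=cv2.INTER_CUBIC)
    m=cv2.matchTemplate(I,T,cv2.TM_CCOEFF_NORMED);_,v,_,l=cv2.minMaxLoc(m);print(v,l[0]/k-6,l[1]/k-10)
E
```

```text
0 [0. 0.]
5 [-0.08860416 -1.12696703]
10 [-0.17746098 -2.25726397]
15 [-0.26657147 -3.39090473]
20 [-0.35593664 -4.52790328]
0.9705367684364319 -0.125 -1.875
0.9808309078216553 -0.25 -2.0
0.7932031154632568 0.0 -1.25
```

Call:
jog_arm:
  moves:
    - {"offset":[0,0,-0.001],"roll":0}
    - {"offset":[0,0,-0.001],"roll":0}
    - {"offset":[0,0,-0.001],"roll":0}
    - {"offset":[0,0,0],"roll":0}
    - {"offset":[0,0,0],"roll":0}
    - {"offset":[0,0,0],"roll":0}
    - {"offset":[0,0,0],"roll":0}
    - {"offset":[0,0,0],"roll":0}
    - {"offset":[0,0,0],"roll":0}
    - {"offset":[0,0,0],"roll":0}

```text
t: 19.65
eef_pos: [466.1, 357.8, 288.3]
eef_rot: [[0.173, 0.985, 0.0], [0.985, -0.173, -0.0], [-0.0, 0.0, -1.0]]
ft_force: [-0.1, -0.3, -4.6]
grip_width: 15.3
```

Call:
jog_arm:
  moves:
    - {"offset":[0,0,0],"roll":0}
    - {"offset":[0,0,0],"roll":0}
    - {"offset":[0,0,0],"roll":0}
    - {"offset":[0,0,0],"roll":0}
    - {"offset":[0,0,0],"roll":0}
    - {"offset":[0,0,0],"roll":0}
    - {"offset":[0,0,0],"roll":0}
    - {"offset":[0,0,0],"roll":0}
    - {"offset":[0,0,0],"roll":0}
    - {"offset":[0,0,0],"roll":0}

```text
t: 20.65
eef_pos: [466.1, 357.8, 288.3]
eef_rot: [[0.173, 0.985, -0.0], [0.985, -0.173, -0.0], [-0.0, -0.0, -1.0]]
ft_force: [0.2, -0.1, -6.0]
grip_width: 15.5
```

Call:
jog_arm:
  moves:
    - {"offset":[0,0,0],"roll":0}
    - {"offset":[0,0,0],"roll":0}
    - {"offset":[0,0,0],"roll":0}
    - {"offset":[0,0,0],"roll":0}
    - {"offset":[0,0,0],"roll":0}

```text
t: 21.15
eef_pos: [466.1, 357.8, 288.3]
eef_rot: [[0.173, 0.985, 0.0], [0.985, -0.173, 0.0], [0.0, 0.0, -1.0]]
ft_force: [-0.3, -0.1, -5.0]
grip_width: 14.6
```

```bash
cat > ht.py <<'E'
from h import *
s=r.snapshot('side'); A=cv2.imread('pics/side1.png');B=s['img']
for (x0,y0,w,h) in [(200,98,30,12),(213,100,8,8)]:
    k=8
    T=cv2.resize(A[y0:y0+h,x0:x0+w],None,fx=k,fy=k,interpolation=cv2.INTER_CUBIC)
    I=cv2.resize(B[y0-10:y0+h+6,x0-6:x0+w+6],None,fx=k,fy=k,interpolation=cv2.INTER_CUBIC)
    m=cv2.matchTemplate(I,T,cv2.TM_CCOEFF_NORMED);_,v,_,l=cv2.minMaxLoc(m);print(v,l[0]/k-6,l[1]/k-10)
s=r.state();print(s['t'],s['eef_pos'].round(1),s['ft_force'].round(2))
E
python3 ht.py
```

```text
0.9704126715660095 -0.25 -2.5
0.9722910523414612 0.0 -2.75
21.2 [466.1 357.8 288.3] [-0.41  0.52 -5.14]
```

Call:
jog_arm:
  moves:
    - {"offset":[0,0,0.001],"roll":0}
    - {"offset":[0,0,0.001],"roll":0}
    - {"offset":[0,0,0.001],"roll":0}
    - {"offset":[0,0,0.001],"roll":0}
    - {"offset":[0,0,0.001],"roll":0}
    - {"offset":[0,0,0.001],"roll":0}
    - {"offset":[0,0,0.001],"roll":0}
    - {"offset":[0,0,0.001],"roll":0}
    - {"offset":[0,0,0.001],"roll":0}
    - {"offset":[0,0,0.001],"roll":0}

```text
t: 22.2
eef_pos: [466.1, 357.8, 278.2]
eef_rot: [[0.173, 0.985, -0.0], [0.985, -0.173, -0.0], [-0.0, -0.0, -1.0]]
ft_force: [-0.2, 0.1, -6.4]
grip_width: 15.2
```

Call:
jog_arm:
  moves:
    - {"offset":[0,0,0.001],"roll":0}
    - {"offset":[0,0,0.001],"roll":0}
    - {"offset":[0,0,0.001],"roll":0}
    - {"offset":[0,0,0.001],"roll":0}
    - {"offset":[0,0,0.0015],"roll":0}
    - {"offset":[0,0,0.0015],"roll":0}
    - {"offset":[0,0,0.0015],"roll":0}
    - {"offset":[0,0,0.0015],"roll":0}
    - {"offset":[0,0,0.002],"roll":0}
    - {"offset":[0,0,0.002],"roll":0}

```text
t: 23.2
eef_pos: [466.2, 357.8, 264.4]
eef_rot: [[0.173, 0.985, 0.001], [0.985, -0.173, 0.0], [0.0, 0.001, -1.0]]
ft_force: [-0.3, -0.7, -3.0]
grip_width: 14.8
```

Call:
jog_arm:
  moves:
    - {"offset":[0,0,0.002],"roll":0}
    - {"offset":[0,0,0.002],"roll":0}
    - {"offset":[0,0,0.002],"roll":0}
    - {"offset":[0,0,0.002],"roll":0}
    - {"offset":[0,0,0.002],"roll":0}
    - {"offset":[0,0,0],"roll":0}

```text
t: 23.8
eef_pos: [466.0, 357.7, 254.0]
eef_rot: [[0.173, 0.985, -0.001], [0.985, -0.173, -0.0], [-0.0, -0.0, -1.0]]
ft_force: [0.0, -0.4, -1.3]
grip_width: 15.2
```

```bash
python3 ht.py; python3 look.py p8 pail_handle
```

```text
0.9484002590179443 0.0 -0.375
0.9562343955039978 0.125 -0.5
23.85 [466.  357.8 254.2] [-0.38 -0.35 -2.66]
pail_handle []
23.95 [466.098 357.827 254.394] [ 0.173  0.985  0.     0.985 -0.173  0.     0.     0.    -1.   ] [25.978 25.702 68.289  0.002 86.002 35.948] [ 0.12  -0.193 -1.815] 15.506714497582564
```

View pics/p8.png

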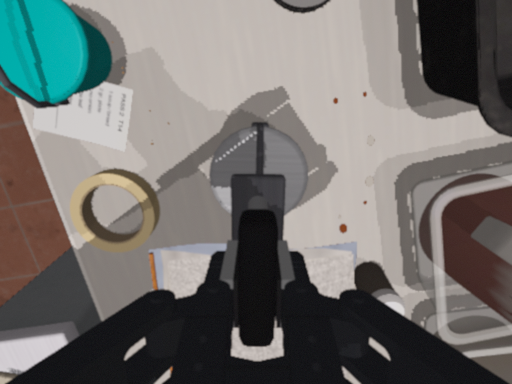

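Call:
jog_arm:
  moves:
    - {"offset":[0,0,0.003],"roll":0}
    - {"offset":[0,0,0.004],"roll":0}
    - {"offset":[0,0,0.003],"roll":0}
    - {"offset":[0,0,0.002],"roll":0}
    - {"offset":[0,0,0],"roll":0}
    - {"offset":[0,0.004,0],"roll":0}
    - {"offset":[0,0.006,0],"roll":0}
    - {"offset":[0,0.007,0],"roll":0}

```text
t: 24.75
eef_pos: [483.5, 354.8, 242.5]
eef_rot: [[0.173, 0.985, 0.0], [0.985, -0.173, 0.0], [0.0, 0.0, -1.0]]
ft_force: [0.2, 0.0, -2.8]
grip_width: 14.8
```

```bash
python3 f.py; python3 look3.py 8
```

```text
24.75 [483.5 354.8 242.5] [ 0.23  0.03 -2.77] 14.806176517670066
24.8 [484.47320187 354.44571584 242.29613966] [ 0.1738  0.9848  0.9848 -0.1738] [ 0.11761533 -0.51672555 -1.61883645] 15.053628918898928
[215  84]
```

Call:
jog_arm:
  moves:
    - {"offset":[0,0.008,0],"roll":0}
    - {"offset":[0,0.01,0],"roll":0}
    - {"offset":[0,0.01,0],"roll":0}
    - {"offset":[0,0.005,0],"roll":0}
    - {"offset":[0,0,0],"roll":0}
    - {"offset":[0,0,0],"roll":0}

```text
t: 25.4
eef_pos: [515.3, 349.1, 242.2]
eef_rot: [[0.173, 0.985, -0.0], [0.985, -0.173, -0.0], [-0.0, -0.0, -1.0]]
ft_force: [-0.7, -0.0, -2.4]
grip_width: 15.0
```

```bash
python3 ht.py; python3 look.py p9 pail_handle
```

```text
0.8683189153671265 0.25 -1.125
0.9156623482704163 -0.5 -0.5
25.45 [515.1 349.2 242.3] [-0.36  0.55 -1.78]
pail_handle [(array([194. , 197.3]), 0.8)]
25.55 [515.002 349.306 242.434] [ 0.173  0.985 -0.     0.985 -0.173  0.     0.    -0.    -1.   ] [23.262 29.723 63.341  0.004 86.936 33.211] [-0.542  0.524 -1.044] 15.267688403002179
```

View pics/p9.png

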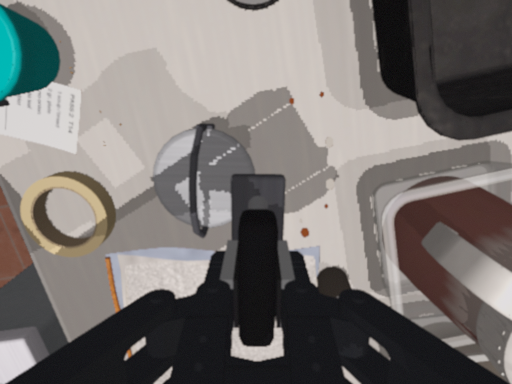

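Call:
jog_arm:
  moves:
    - {"offset":[0,0,-0.013],"roll":-0.05}
    - {"offset":[0,0,-0.02],"roll":-0.0545}
    - {"offset":[0,0,-0.014],"roll":0}
    - {"offset":[-0.03,-0.0004,0],"roll":0}
    - {"offset":[-0.04,-0.0004,0],"roll":0}
    - {"offset":[-0.04,-0.0004,0],"roll":0}
    - {"offset":[-0.04,-0.0004,0],"roll":0}
    - {"offset":[-0.04,-0.0004,0],"roll":0}
    - {"offset":[-0.04,-0.0004,0],"roll":0}
    - {"offset":[-0.04,-0.0004,0],"roll":0}

```text
t: 26.55
eef_pos: [493.1, 78.7, 289.6]
eef_rot: [[0.069, 0.998, 0.001], [0.998, -0.069, -0.0], [0.0, 0.001, -1.0]]
ft_force: [-0.4, -0.4, -2.1]
grip_width: 14.9
```

Call:
jog_arm:
  moves:
    - {"offset":[-0.04,-0.0004,0],"roll":0}
    - {"offset":[-0.04,-0.0004,0],"roll":0}
    - {"offset":[-0.04,-0.0004,0],"roll":0}
    - {"offset":[-0.04,-0.0004,0],"roll":0}
    - {"offset":[-0.04,-0.0004,0],"roll":0}
    - {"offset":[-0.04,-0.0004,0],"roll":0}
    - {"offset":[-0.04,-0.0004,0],"roll":0}
    - {"offset":[-0.04,-0.0004,0],"roll":0}
    - {"offset":[0,0,0],"roll":0}
    - {"offset":[0,0,0],"roll":0}

```text
t: 27.55
eef_pos: [468.1, -239.3, 289.2]
eef_rot: [[0.071, 0.997, -0.0], [0.997, -0.071, 0.0], [0.0, -0.0, -1.0]]
ft_force: [0.1, 0.4, -2.2]
grip_width: 14.4
```

```bash
python3 - <<'E'
from h import *
s=r.state();d=s['eef_rot'].T@(np.array([462.2,-314.7,288])-s['eef_pos']);print(s['t'],s['eef_pos'],d,np.degrees(np.arctan2(s['eef_rot'][1,1],s['eef_rot'][0,1])))
E
```

```text
27.55 [ 468.1091111  -239.26894731  289.2274038 ] [-75.66066201  -0.55769489   1.1920677 ] -4.0567762183612
```

Call:
jog_arm:
  moves:
    - {"offset":[-0.035,-0.0005,0],"roll":0}
    - {"offset":[-0.03,0,0],"roll":0}
    - {"offset":[-0.0107,0,0],"roll":0}
    - {"offset":[0,0,0],"roll":0}
    - {"offset":[0,0,0],"roll":0}
    - {"offset":[0,0,0],"roll":0}

```text
t: 28.15
eef_pos: [462.9, -313.0, 289.6]
eef_rot: [[0.068, 0.998, 0.0], [0.998, -0.068, 0.0], [0.0, 0.0, -1.0]]
ft_force: [-0.1, 0.1, -2.5]
grip_width: 14.8
```

```bash
python3 look.py s5 stand_seat; python3 look3.py 9
```

```text
stand_seat [(array([242.2, 187.4]), 0.58)]
28.25 [ 462.834 -313.4    289.588] [ 0.068  0.998  0.     0.998 -0.068 -0.    -0.     0.    -1.   ] [-46.241  21.521  69.243   0.008  89.227 -42.333] [-0.943 -0.193 -2.222] 15.113453006461711
28.3 [ 462.8173735  -313.61437151  289.57900647] [ 0.0683  0.9977  0.9977 -0.0683] [ 0.12242614 -0.36204539 -1.4051308 ] 15.05291647773541
[321 144]
```

View pics/s5.png

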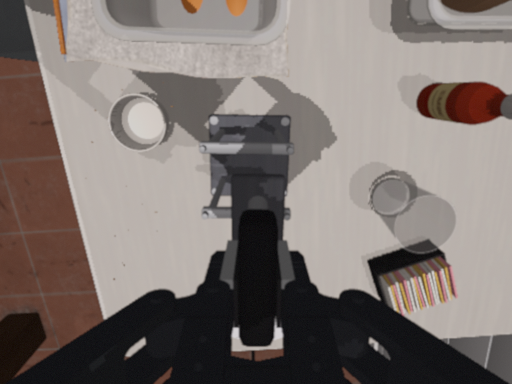

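```bash
python3 - <<'E'
import cv2
cv2.imwrite('pics/z10.png',cv2.resize(cv2.imread('pics/side9.png')[90:210,270:390],(576,576),interpolation=2))
E
```

```text
(no output)
```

View pics/z10.png

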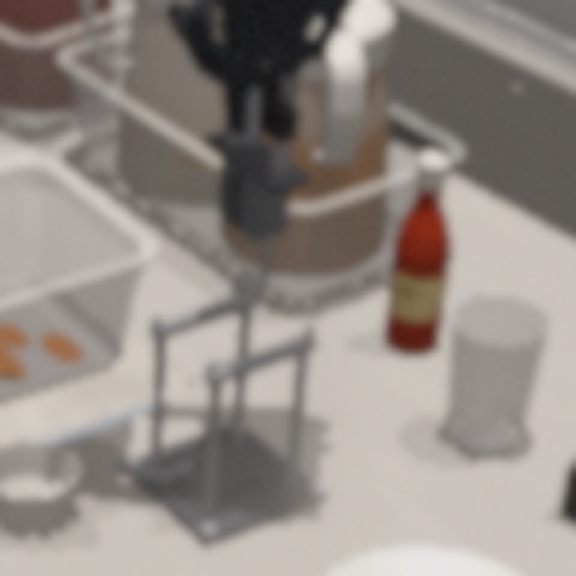

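Call:
jog_arm:
  moves:
    - {"offset":[-0.0005,-0.0005,0.015],"roll":0}
    - {"offset":[0,0,0.02],"roll":0}
    - {"offset":[0,0,0.02],"roll":0}
    - {"offset":[0,0,0.02],"roll":0}
    - {"offset":[0,0,0.015],"roll":0}
    - {"offset":[0,0,0.01],"roll":0}
    - {"offset":[0,0,0.005],"roll":0}
    - {"offset":[0,0,0],"roll":0}

```text
t: 29.1
eef_pos: [462.1, -314.8, 184.2]
eef_rot: [[0.069, 0.998, -0.0], [0.998, -0.069, 0.0], [0.0, -0.0, -1.0]]
ft_force: [0.9, 0.7, -2.8]
grip_width: 14.9
```

```bash
python3 f.py; python3 look.py s6 stand_seat scale_collar
```

```text
29.1 [ 462.1 -314.8  184.2] [ 0.91  0.74 -2.8 ] 14.902996259636813
stand_seat []
scale_collar []
29.25 [ 462.331 -315.158  185.106] [ 0.069  0.998  0.001  0.998 -0.069 -0.001 -0.001  0.001 -1.   ] [-46.403  26.194  79.571  -0.     74.148 -42.426] [ 0.339  0.003 -1.281] 14.973266841983907
```

View pics/s6.png

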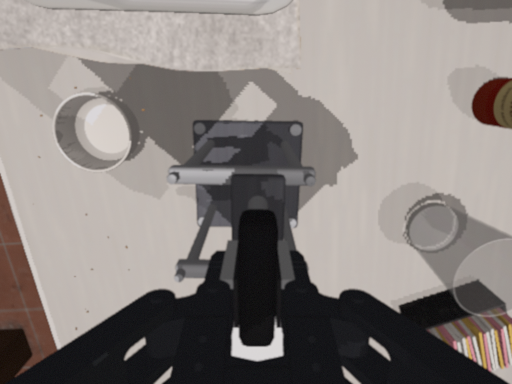

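Aligned and free of contact; lower the last 12 mm gently.

Call:
jog_arm:
  moves:
    - {"offset":[0,0,0.003],"roll":0}
    - {"offset":[0,0,0.003],"roll":0}
    - {"offset":[0,0,0.002],"roll":0}
    - {"offset":[0,0,0.002],"roll":0}
    - {"offset":[0,0,0.001],"roll":0}
    - {"offset":[0,0,0.001],"roll":0}
    - {"offset":[0,0,0.0005],"roll":0}
    - {"offset":[0,0,0],"roll":0}
    - {"offset":[0,0,0],"roll":0}

```text
t: 30.15
eef_pos: [462.1, -315.0, 172.0]
eef_rot: [[0.069, 0.998, 0.0], [0.998, -0.069, -0.0], [-0.0, 0.0, -1.0]]
ft_force: [0.1, 0.4, 1.6]
grip_width: 15.1
```

Call:
jog_arm:
  moves:
    - {"offset":[0,0,0],"roll":0}

```text
t: 30.25
eef_pos: [462.1, -315.0, 172.0]
eef_rot: [[0.069, 0.998, 0.0], [0.998, -0.069, -0.0], [-0.0, 0.0, -1.0]]
ft_force: [-1.1, 0.8, 2.5]
grip_width: 15.2
```

Contact with the rails (force now upward). Open and rise.

Call:
jog_arm:
  moves:
    - {"offset":[0,0,0],"roll":0}
    - {"offset":[0,0,0],"roll":0}
    - {"offset":[0,0,0],"roll":0}
    - {"offset":[0,0,0],"roll":0}
    - {"offset":[0,0,0],"roll":0}
    - {"offset":[0,0,0],"roll":0}
    - {"offset":[0,0,0],"roll":0}
    - {"offset":[0,0,0],"roll":0}
  grip: 0

```text
t: 31.05
eef_pos: [462.1, -315.0, 171.8]
eef_rot: [[0.069, 0.998, -0.0], [0.998, -0.069, 0.0], [0.0, -0.0, -1.0]]
ft_force: [0.0, 0.6, 0.9]
grip_width: 85.4
```

Call:
jog_arm:
  moves:
    - {"offset":[0,0,-0.01],"roll":0}
    - {"offset":[0,0,-0.02],"roll":0}
    - {"offset":[0,0,-0.03],"roll":0}
    - {"offset":[0,0,-0.03],"roll":0}
    - {"offset":[0,0,-0.02],"roll":0}
    - {"offset":[-0.03,0,0],"roll":0}
    - {"offset":[-0.03,0,0],"roll":0}
    - {"offset":[0,0,0],"roll":0}
    - {"offset":[0,0,0],"roll":0}

```text
t: 31.95
eef_pos: [457.7, -375.0, 282.1]
eef_rot: [[0.07, 0.998, 0.0], [0.998, -0.07, 0.0], [0.0, 0.0, -1.0]]
ft_force: [-0.3, 0.2, 0.6]
grip_width: 85.3
```

```bash
python3 look.py e1 scale_grip stand_seat scale_collar; python3 - <<'E'
from h import *
import pickle
for c in('side','top'): shot(c,c+'9')
a=cv2.imread('pics/side9.png')
C=cv2.hconcat([cv2.resize(a[70:125,180:245],(390,330),interpolation=2),cv2.resize(a[130:210,285:380],(392,330),interpolation=2)])
cv2.imwrite('pics/e9.png',C)
s=pickle.load(open('pics/e1.pkl','rb'));print(proj(s,[462.3,-314.9,165]))
E
```

```text
scale_grip [(array([261.1, 118.9]), 0.74), (array([257. , 113.4]), 0.39)]
stand_seat [(array([246.2, 112.7]), 0.93)]
scale_collar [(array([256.7, 113.6]), 0.81)]
32.15 [ 458.075 -373.994  282.239] [ 0.069  0.998  0.     0.998 -0.069 -0.    -0.     0.    -1.   ] [-50.693  25.152  64.609   0.006  90.224 -46.76 ] [ 1.039  0.211 -0.17 ] 85.46775374352967
[258.75234225 116.65627536]
```

View pics/e1.png

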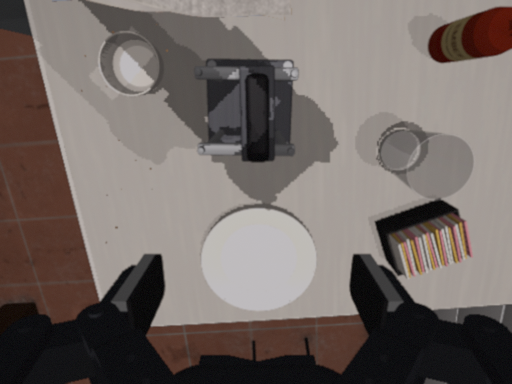

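View pics/e9.png

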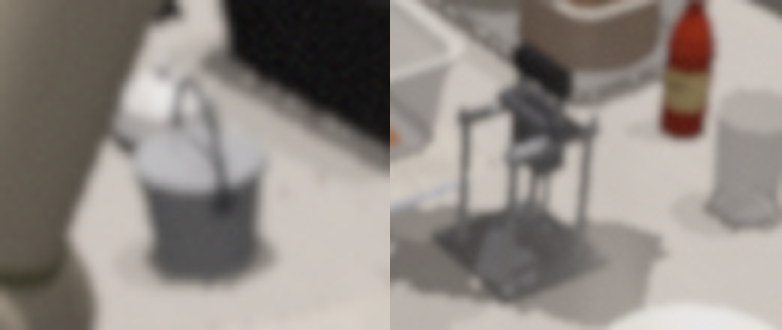

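View pics/top9.png

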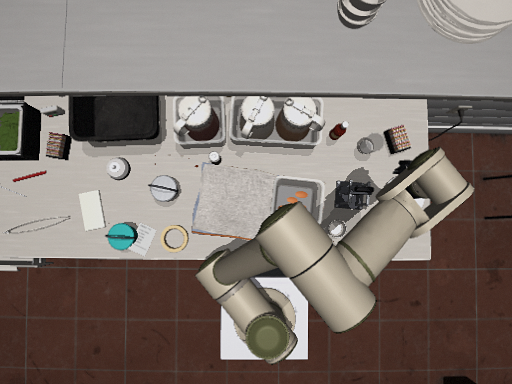

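The scale hangs on both rails at its original spot (wrist image around (258,116), as predicted). The pail stands upright where it was, and the bystanders have not moved. Handing in.

```bash
python3 -c "
from rig import r
print(r.finish_job())"
```

```text
the job is handed in; nothing more can be done
None
```

The job is done and handed in at about 32 s. The scale came off its stand, weighed the grey pail and went back. The turquoise look-alike was left alone.

- **Weighing:** The pail hung for over 2 s with about 8 to 12 mm of clearance, measured from its shift in the side camera. The wrist force gave a load of about 3.7 N, so roughly 0.38 kg. I could not check the spring's draw directly.
- **Setting down:** I lowered the pail at about 10 mm/s and backed the hook out about 49 mm. The last pictures show the pail upright at its starting place.
- **Scale back in its stand:** The collar rests on both rails. The grip appears within about 3 px (2 mm) of where its starting position should show.
- **Other things:** No bystander had visibly moved. The gripper is open and clear of everything.
- **Check that disagreed:** After unhooking, the side-camera height match still read a leftover shift of 0.5 to 1.1 px. The match was weaker there because of shadows and the hook in view. The later clear picture shows the pail back where it started.

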